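Seat the bracket in the drilling fixture and snap its toggle clamp shut

ROBOT

A 7-joint arm with a two-finger parallel gripper is mounted at the origin on the work surface. World frame = base frame: x ahead of the robot, y to its left, z up, the work surface at z = 0. Lengths are in m, angles in rad, forces in N, time in s.
With the tool pointing down it reaches from about 0.425 to 0.925 m from the base axis. Payload 6.8 kg.
Tool frame: the origin (TCP) lies at the very end of the fingers, on their centre line; the grasp point (between the pads) lies arm.grip_depth behind it (arm.grip_depth is the distance from the TCP to the grasp point, in m); z points along the fingers, y is the line along which they close (so a half turn about z gives the same grasp; the last joint's range is limited). The gripper opens to 85 mm and grips with 20 to 120 N. Pads are 22 mm wide; open, the fingers measure 114 mm over their backs; the gripper's body (76 mm by 85 mm) begins 54 mm behind the grasp point. The pads swing forward as they close: fully open they stand 13 mm farther back than shut.
Start: joints at [1.066, 0.477, 0.022, 1.555, -0.011, 1.109, -0.083], TCP at [0.261, -0.623, 0.199] pointing down, gripper open.
Joint ranges: [-2.96, 2.96], [-0.34, 2.1], [-1.41, 1.46], [0.24, 2.44], [-1.37, 4.51], [0.17, 1.92], [-2.96, 2.96]. Speed limits (rad/s): [2.39, 2.39, 3.14, 3.14, 3.14, 3.14, 3.14].

INTERFACE

Orientations are given as a unit quaternion [w, x, y, z].
In Python, from workcell import arm, viewer, order gives the robot as it stands. The module is installed in compiled form; this text tells all that it offers.
- The arm moves only by the tool drive_tool, never from a script. Its argument "commands" is a list of rows, each a list of 3 entries, a list of its own where there are three numbers: the shift along the tool's x, y, z scaled (see below), then the turn about the tool's z scaled (see below), then the gripper command: -1 is fully open, 1 is shut, values between are in proportion. In form: [[[dx, dy, dz], twist, jaw], ...]. A call has 1 to 12 rows; each row is the pose to reach, as a shift and turn from the pose commanded when the call began, along the tool's axes at that moment, turning the shorter way round; what a row does not reach only later rows make up. The controller multiplies each number of a shift by 0.5 m and each number of a turn by pi rad. A row lasts 1/8 s, in which the tool goes at most 62.5 mm and 10.7 degrees, less where a joint would pass 70% of its speed; a pose out of reach is approached as far as the arm can. A call with a number of a shift or a turn outside -1 to 1 is refused whole. A call with a gripper value outside its range is refused whole. The fingers move at their own pace and stop on an object; the grip force is fixed at half the most. Time passes only in rows, so rows that repeat a pose let the fingers close. It gives the time, the measured TCP pose, the force, the opening and the grip force at its end, in the units of the state.
- arm.sense(): the state, without advancing time (a new reading comes with each control period).
- viewer.camera(name): name is "side" or "top" or "wrist"; returns (picture, depth): 400x640x3 uint8, red, green, blue; 400x640 float32, m along the optical axis (not along the pixel's ray), 0 where there is no reading.
- viewer.get_calibration(name): a dict with "mtx" (3x3 intrinsics, pixels), "origin" and "orientation" of the camera in the world. Camera axes: x right, y up, looking along -z (the intrinsics and any distortion apply to the point x, -y, -z); pixel columns grow to the right and rows downward; lengths in m; the calibration is good to about 2 mm. A picture is of the moment at which its call begins: read the wrist's pose just before it. get_calibration takes no time and is no camera call; for the wrist camera it gives the pose at the moment of the call.
- order.hand_in(): hands the job in; it is judged then, once.
Trained networks look in the newest picture that a camera, given by its name, has taken for a name from the list of things; names that differ only in an ending like _2 or _b are one class to them, and where a whole thing is asked for, a point or a joint stands for the part that bears it (a point fixed in the world has none). Each returns a list of dicts, best first, with "conf" (0 to 1); they miss things now and then, are a little off and sometimes report something else, mostly with a low value. They report only what shows in the picture. A call takes as long as a camera call. They do not tell look-alikes from the thing itself.
- viewer.boxes_of(camera, label): "rect" ([left, top, width, height] in pixels, round what is visible of it).
The state is a dict: "time": time; "joint_pos": joint angles; "qvel": joint speeds; "effort": joint torques, N m; "tool_pos": TCP position; "tcp_rot": TCP orientation; "wrist_force": force on the tool from outside, world axes, zero at the start; "torque": the same for the moment, N m; "finger_gap": finger opening in m; "finger_force": force on a finger pad.
Only numpy, scipy, OpenCV 4.12 (cv2) and the standard library are available. Lean on these libraries where they do the work, as an engineer would, in place of code of your own. Each camera call takes 0.05 s, during which the arm holds its last target. There are 200 camera calls.

TASK

Two drilling fixtures stand on the bench; one has a steel angle bracket lying in its channel. With the fingertips push that bracket along its channel until it sits right up against the end stop, then push the same fixture's clamp lever over and down past its dead point until it snaps shut on the bracket. Only push: do not pick up anything, leave the empty fixture's clamp open and everything else where it is.

Things in the scene. Friction and masses are not known exactly. Their poses are not given: they have to be found in the camera images.
- fixture_a: the fixture that holds the bracket: a dark steel base plate 15 mm thick bolted to the bench, spanning x -65..+120, y -137.5..+67.5 mm. Origin on the bench straight below the clamp pivot, z up. A channel along y, centred at x +70: floor z 15, two rails 53 mm apart up to z 25. A toggle clamp on two cheeks (x -38..+18, y -23..+23, up to z 67) stands at the origin, lever to -x, hold-down arm to +x.
- fixture_b: the empty fixture, the same in every way but with no bracket in its channel; its clamp stays open (its joint may not pass 0.25).
- lever_a (a joint): clamp lever of fixture_a, hinge, rad. 0 = open: lever leans to -x, 1.19 rad above horizontal; grows as it is pushed over to -x and down in the fixture's x-z plane (elevation = 1.19 - value); 1.05 = shut, nearly level. Dead point at 0.6: below it a spring drives the lever back to 0, beyond it on to 1.05. 0.6 N m (7 N at grip_a) starts it, falling to nothing at the dead point.
- lever_b (a joint): the same joint on the empty fixture_b; stays open, near 0.
- pivot_a (a point): the lever's pivot on fixture_a (axis along the fixture's y), 60 mm above the bench. The hold-down arm with its rubber foot turns about it too, driven by the lever. Open, lever and arm stand up like a V within 12 mm of the fixture's y = 0: lever end at z 168 mm, arm up to z 138 mm, its foot out to x +65 mm
- grip_a (a point): centre line of fixture_a's lever, 85 mm from the pivot, inside its black rubber grip; moves with the lever. The grip reaches from 45 to 115 mm from the pivot, 24 mm wide (y), 18 mm thick. Push it on the face that looks towards the arm (inside of the V; the upper face once down)
- seat_a (a point): the place of the bracket's origin when it is fully home: on fixture_a's channel floor, at x +70, y -17, z 15 mm of the fixture, axes as the fixture's. The dark end stop, 73 mm wide and up to z 45 mm, closes the channel at its +y end with its face at y +38 mm
- bracket: plain steel angle bracket, 0.2 to 0.45 kg, loose in fixture_a's channel: flat leg 50 (x) x 110 (y) x 6 mm, and at its -y end an upright flange 50 mm wide, 6 mm thick, top edge 42 mm above the underside. Origin: centre of the leg's underside; axes along the fixture's. It starts 15 to 35 mm short of the end stop; push it to +y on the flange's outer face.
- flange (a point): centre of the outer (-y) face of the bracket's flange, 24 mm above the bracket's underside, 55 mm to -y of its origin
- socket: bystander: steel socket standing on fixture_a's plate beside the clamp, diameter 24, height 30 mm, origin under its centre
- screwdriver: bystander: screwdriver lying on the bench to the robot's right
- spanner: bystander: spanner lying beyond the fixtures
- spray_can: bystander: spray can, diameter 54, height 170 mm, standing to the left, origin under its centre
- grease_jar: bystander: jar, diameter 70, height 75 mm, standing to the right, origin under its centre
- bolt_tray: bystander: open tray 120 x 90 x 35 mm, to the left, origin under its centre
- sanding_block: bystander: wooden block 70 x 45 x 30 mm, near the robot, origin under its centre
Mind the look-alikes: they are no part of the job. What is shaped like the bracket but blue or yellow is not meant.

How it is judged:
On the way, in this order (a step that is already met when the one before it is completed fails the run):
1. the bracket is pushed right up against the end stop while the clamp is still open (y of bracket in the frame of seat_a above -0.003 m and distance between bracket and seat_a below 0.005 m and angle between bracket's own z axis and vertical below 0.06 rad and value of joint lever_a below 0.3 rad), for 0.2 s.
2. the clamp lever has snapped shut with the bracket home (y of bracket in the frame of seat_a above -0.003 m and distance between bracket and seat_a below 0.005 m and angle between bracket's own z axis and vertical below 0.06 rad and value of joint lever_a above 0.98 rad), for 0.2 s.
At the end, for the whole second after the job is handed in: The bracket lies flat in the channel, within 3 mm of the end stop, at rest; the lever of its fixture is shut (joint above 0.98 of 1.05 rad); the other fixture's lever is open (below 0.15 rad) (all of step 2 and value of joint lever_b below 0.15 rad and linear speed of bracket below 0.02 m/s); the robot touches nothing.
It fails at once if the bracket is lifted or tipped (more than 8 mm off the channel floor, or 0.25 rad) (z of bracket in the frame of seat_a above 0.008 m or angle between bracket's own z axis and vertical above 0.25 rad).
It fails at once if the empty fixture's lever is pushed (past 0.25 rad) (value of joint lever_b above 0.25 rad).
It fails at once if a bystander is moved by more than 20 mm (distance of any of socket, screwdriver, spanner, spray_can, grease_jar, bolt_tray, sanding_block from where it was at the start of the episode above 0.02 m).
It also fails if it takes over 48 s, if anything falls off the work surface, if the arm or the gripper's body presses on something with over 40 N, if the wrist force passes 120 N, or if a joint passes its speed limit or range.

## Working session

There is one attempt and no reset: what is moved stays moved. The work goes in short steps, Python scripts to look and compute and a tool call to move; the robot and the scene stay as the last step left them, time stands still between calls to the robot, and variables do not carry over. Pictures are saved under pics/ and viewed, at most 10 in all, crops included, and the job is handed in when it is done.

Besides the shell and the picture viewer there is one more tool, called as name(argument=value, ...) on one line, values as JSON. drive_tool: Moves the arm, as the interface text tells. Shifts and turns lie within -1 to 1; 1 stands for 0.5 m of shift or pi rad of turn. Its arguments: {"type":"object","properties":{"commands":{"type":"array","items":{"type":"array"}}},"required":["commands"]}

```bash
mkdir -p pics
cat > h.py <<'E'
import numpy as np, cv2
from scipy.spatial.transform import Rotation as R
from workcell import arm, viewer, order
def q(o): return R.from_quat([o[1],o[2],o[3],o[0]])
def cloud(name):
    p,d=viewer.camera(name); c=viewer.get_calibration(name)
    K=np.array(c["mtx"]); v,u=np.mgrid[:400,:640]
    X=np.stack([(u-K[0,2])/K[0,0]*d,-(v-K[1,2])/K[1,1]*d,-d],-1)
    W=X@q(c["orientation"]).as_matrix().T+np.array(c["origin"])
    W[d==0]=np.nan
    return p,W
E
python3 - <<'E'
from h import *
for n in("top","side"):
    p,W=cloud(n); np.savez(n,p=p,W=W); cv2.imwrite(f"pics/{n}.png",p[...,::-1])
    for l in("fixture_a","bracket","lever_a","socket","spray_can"):
        for b in viewer.boxes_of(n,l)[:4]: 
            x,y,w,h=[int(t) for t in b["rect"]]
            print(n,l,b["rect"],round(b["conf"],2),np.nanmedian(W[y:y+h,x:x+w].reshape(-1,3),0).round(3))
s=arm.sense();print(s["time"],s["tool_pos"],s["tcp_rot"],arm.grip_depth,s["finger_gap"])
E
```

```text
top fixture_a [219.1, 156.9, 77.0, 70.8] 0.86 [0.57  0.177 0.016]
top fixture_a [353.8, 158.1, 77.3, 65.5] 0.62 [ 0.565 -0.208  0.018]
top bracket [445.2, 135.6, 39.2, 30.7] 0.95 [ 0.688 -0.436  0.005]
top bracket [344.8, 251.6, 40.9, 32.1] 0.9 [ 0.35  -0.125  0.004]
top bracket [373.9, 162.9, 45.9, 21.8] 0.64 [ 0.617 -0.224  0.023]
top bracket [217.5, 158.6, 77.3, 66.7] 0.39 [0.57  0.183 0.017]
top lever_a [226.8, 196.9, 17.6, 11.1] 0.57 [0.527 0.22  0.129]
top spray_can [141.7, 164.1, 39.6, 31.5] 0.81 [0.589 0.425 0.071]
side fixture_a [282.2, 159.1, 51.3, 43.7] 0.78 [ 0.582 -0.21   0.016]
side fixture_a [235.6, 212.7, 76.3, 59.5] 0.59 [0.562 0.201 0.013]
side bracket [284.2, 158.7, 25.6, 11.0] 0.75 [ 0.688 -0.388  0.006]
side bracket [293.0, 167.3, 17.5, 21.1] 0.7 [ 0.61  -0.251  0.023]
side bracket [341.9, 198.6, 32.0, 19.4] 0.5 [ 0.358 -0.119  0.001]
side lever_a [275.7, 214.1, 14.4, 25.3] 0.65 [0.54  0.203 0.062]
side lever_a [282.5, 157.9, 52.1, 46.2] 0.34 [ 0.581 -0.217  0.016]
side socket [325.5, 173.9, 6.2, 8.7] 0.4 [ 0.51  -0.278  0.034]
side spray_can [215.9, 245.9, 28.3, 58.1] 0.77 [0.589 0.445 0.076]
0.6 [ 0.26086976 -0.62256696  0.19873495] [ 2.33345799e-05  9.80381636e-01  1.97108717e-01 -1.03056655e-05] 0.0187 0.08498453400125423
```

Run:
```python
from h import *
p=np.load("top.npz")["p"][...,::-1]
a=cv2.resize(p[120:300,190:500],None,fx=2.58,fy=2.58,interpolation=2)
cv2.imwrite("pics/topc.png",a[:600,:800])
c=cv2.resize(p[150:232,345:440],None,fx=7,fy=7,interpolation=2)
cv2.imwrite("pics/topz.png",c)
```

```text
(no output)
```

View pics/topc.png

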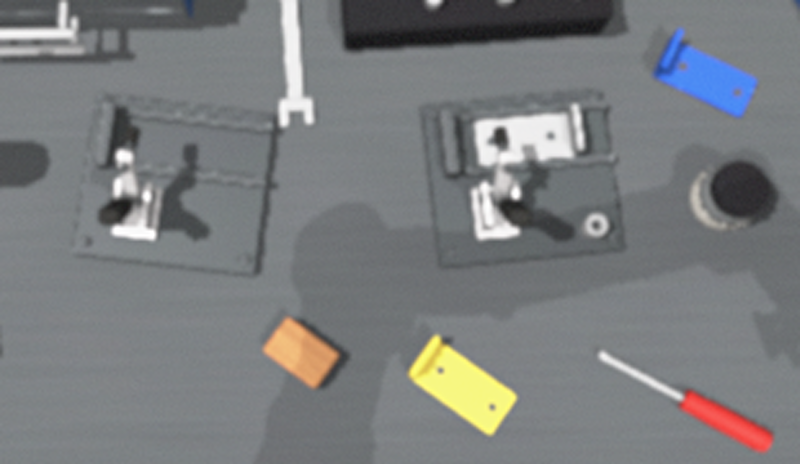

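View pics/topz.png

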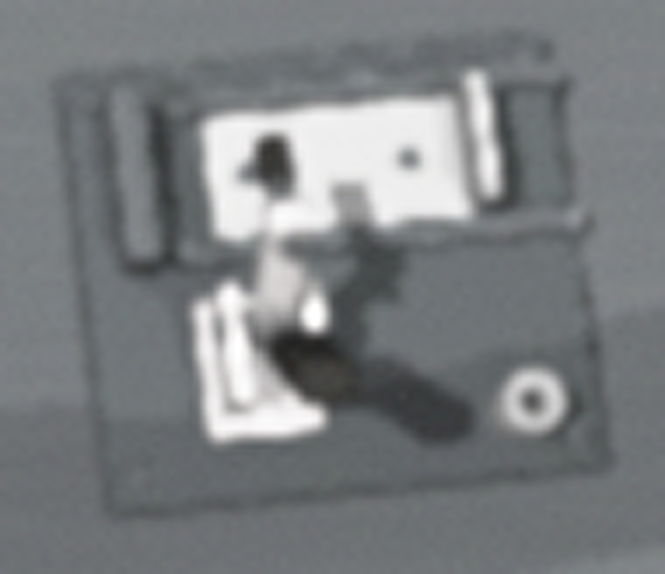

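The steel candidates are blue (464,150), yellow (365,267) and the bare-steel one in the right fixture's channel (395,174). The bare-steel one is the target, so fixture_a is the right one. Its end stop is at the left (+y), its flange at the right, and the socket sits at about (421,206).

```bash
cat > fit.py <<'E'
from h import *
from scipy.optimize import minimize
def fit(W,g0=(0.55,-0.215,0.06),verbose=True):
    P=W.reshape(-1,3); P=P[np.isfinite(P).all(1)]
    P=P[(abs(P[:,0]-.575)<.16)&(abs(P[:,1]+.23)<.17)]
    def loc(g,P):
        c,s=np.cos(g[2]),np.sin(g[2]); d=P[:,:2]-g[:2]
        return np.c_[d@[c,s],d@[-s,c],P[:,2]]
    pl=P[(P[:,2]>.009)&(P[:,2]<.08)]; gr=P[P[:,2]<.006]
    def sd(L): return np.maximum(np.abs(L[:,0]-27.5e-3)-.0925,np.abs(L[:,1]+.035)-.1025)
    def cost(g): return np.clip(sd(loc(g,pl)),0,.01).sum()+np.clip(-sd(loc(g,gr)),0,.01).sum()
    b=min((minimize(cost,np.array(g0)+[0,0,t],method="Nelder-Mead",options=dict(initial_simplex=np.array(g0)+[0,0,t]+np.array([[0,0,0],[.02,0,0],[0,.02,0],[0,0,.05]]),maxiter=400)) for t in(-.03,0,.03)),key=lambda r:r.fun)
    g=b.x; L=loc(g,P); print("fix",g.round(4),"cost",b.fun.round(4),len(pl),len(gr))
    a=L[(abs(L[:,0]-70e-3)<.02)&(L[:,2]>.035)&(L[:,2]<.05)]
    for n,m in(("stop",(a[:,1]>.025)&(a[:,1]<.07)),("flange",(a[:,1]<-.05)&(a[:,1]>-.137))):
        t=a[m]
        if len(t): print(n,len(t),"y pct",np.percentile(t[:,1],[3,50,97]).round(4),"x",np.percentile(t[:,0],[3,97]).round(4),"z",np.percentile(t[:,2],[50,95]).round(4))
    t=L[(abs(L[:,0])<.075)&(abs(L[:,1])<.02)&(L[:,2]>.13)]
    if len(t): print("V tips",len(t),t.mean(0).round(4))
    for n,m in(("levertop",L[:,2]>.145),):
        t=L[m]; 
        if len(t): print(n,len(t),t.mean(0).round(4))
    t=L[(L[:,0]<.02)&(L[:,0]>-.065)&(L[:,1]<-.03)&(L[:,1]>-.137)&(L[:,2]>.022)]
    if len(t): print("socket",len(t),t.mean(0).round(4))
    return g
E
python3 - <<'E'
from fit import *
for n in("top","side"):
    W=np.load(n+".npz")["W"]; print(n,[round(float(x),4) for x in viewer.get_calibration(n)["origin"]]); fit(W)
E
```

```text
top [0.3156, 0.0075, 1.2884]
fix [ 0.5416 -0.1814  0.0801] cost 5.9955 4746 7467
stop 67 y pct [0.0384 0.0459 0.0522] x [0.0507 0.0888] z [0.0456 0.0486]
flange 16 y pct [-0.0943 -0.0928 -0.0917] x [0.053  0.0862] z [0.0424 0.0492]
V tips 130 [-0.0169  0.0019  0.1516]
levertop 73 [-0.0383  0.0021  0.1643]
socket 74 [-0.039  -0.1039  0.0387]
side [0.1456, 1.1923, 0.8226]
fix [ 0.5398 -0.1793  0.0782] cost 3.9069 1656 1901
stop 40 y pct [0.0403 0.0514 0.0582] x [0.0507 0.088 ] z [0.0427 0.0462]
flange 34 y pct [-0.0988 -0.0928 -0.0857] x [0.0507 0.0878] z [0.0423 0.0496]
V tips 64 [-0.0286  0.0093  0.1483]
levertop 35 [-0.0392  0.009   0.158 ]
socket 37 [-0.0403 -0.0968  0.0366]
```

Fixture_a is at about (0.541, -0.181) with yaw 0.08, and the two views agree. The flange is about 23 mm short of home and the lever is in plane. Next I'll work out the approach move.

```bash
cat > mv.py <<'E'
from h import *
import sys
G=[.541,-.181,.08]
def rel(fx,fy,z,yaw=None,s=None):
    s=s or arm.sense(); Rt=q(s["tcp_rot"]); c,n=np.cos(G[2]),np.sin(G[2])
    w=np.array([G[0]+c*fx-n*fy,G[1]+n*fx+c*fy,z])
    d=Rt.inv().apply(w-np.array(s["tool_pos"]))/.5
    x=Rt.as_matrix()[:,0]; cur=np.arctan2(x[1],x[0])
    tw=0 if yaw is None else -(yaw-cur)/np.pi
    return w.round(4),d.round(4),round(tw,4)
def infix():
    s=arm.sense(); c,n=np.cos(G[2]),np.sin(G[2]); d=np.array(s["tool_pos"])-[G[0],G[1],0]
    print("t",s["time"],"fix",[round(float(v),4) for v in(c*d[0]+n*d[1],-n*d[0]+c*d[1],d[2])],"F",np.round(s["wrist_force"],1))
E
python3 - <<'E'
from mv import *
infix(); print(rel(.07,-.135,.2,.08)); print(rel(.07,-.125,.032,.08))
s=arm.sense(); c=viewer.get_calibration("wrist"); print("cam in tool",q(s["tcp_rot"]).inv().apply(np.array(c["origin"])-s["tool_pos"]).round(3))
W=np.load("top.npz")["W"].reshape(-1,3)
m=(W[:,0]>.45)&(W[:,0]<.8)&(W[:,1]<-.36)&(W[:,2]>.05);print("jar",np.nanmedian(W[m],0))
m=(W[:,0]>.7)&(abs(W[:,1]+.22)<.12);print("box max z",np.nanmax(W[m][:,2]),np.nanmin(W[m&(W[:,2]>.05)][:,0]) if 0 else "")
E
```

```text
t 0.6 fix [-0.3145, -0.4178, 0.1987] F [0.1 0.1 0.7]
(array([ 0.6216, -0.31  ,  0.2   ]), array([ 0.907 , -0.2978, -0.0026]), np.float64(0.1008))
(array([ 0.6208, -0.3   ,  0.032 ]), array([ 0.9132, -0.3168,  0.3334]), np.float64(0.1008))
cam in tool [ 0.069 -0.    -0.175]
jar [ 0.70753704 -0.61520673  0.1151919 ]
box max z 0.18921110389514606
```

drive_tool(commands=[[[0.11, -0.04, -0.02], 0.06, 1], [[0.22, -0.07, -0.04], 0.12, 1], [[0.33, -0.11, -0.04], 0.18, 1], [[0.44, -0.15, -0.04], 0.24, 1], [[0.55, -0.18, -0.04], 0.3, 1], [[0.66, -0.22, -0.04], 0.36, 1], [[0.77, -0.25, -0.04], 0.42, 1], [[0.88, -0.29, -0.02], 0.48, 1], [[0.907, -0.298, 0], 0.54, 1], [[0.907, -0.298, 0], 0.6, 1], [[0.907, -0.298, 0], 0.601, 1], [[0.907, -0.298, 0], 0.601, 1]])

```text
time: 2.1
tool_pos: [0.6214, -0.3103, 0.199]
tcp_rot: [0.0, 0.736, -0.677, 0.0]
wrist_force: [0.7, -0.3, -0.4]
finger_gap: -0.0001
finger_force: 0.0
```

Run:
```python
from mv import *
from fit import fit
infix(); s=arm.sense(); print(s["joint_pos"],s["finger_gap"],q(s["tcp_rot"]).as_matrix()[:,0])
p,W=cloud("wrist"); cv2.imwrite("pics/w1.png",p[...,::-1]); np.savez("w1",p=p,W=W)
P=W.reshape(-1,3);c,n=np.cos(.08),np.sin(.08);d=P[:,:2]-G[:2]
L=np.c_[d@[c,n],d@[-n,c],P[:,2]]
m=(abs(L[:,0]-.07)<.04)&(L[:,2]>.05)&(L[:,2]<.065)&(L[:,1]<-.06)&(L[:,1]>-.13)
print("flange top",m.sum(),np.percentile(L[m],[3,50,97],0) if m.any() else "")
print(rel(.07,-.122,.034,.08-np.pi/2))
```

```text
t 2.1 fix [0.0699, -0.1353, 0.199] F [ 0.7 -0.3 -0.4]
[ 0.17673581  0.52042734  0.29055575  1.5176802  -0.15825062  1.1262223
 -2.56034707] -7.128016600880767e-05 [ 8.21189884e-02 -9.96622463e-01  3.71853212e-04]
flange top 277 [[ 0.04678334 -0.0970313   0.05034762]
 [ 0.07073395 -0.09530725  0.05637655]
 [ 0.09318873 -0.09161212  0.05799497]]
(array([ 0.6205, -0.297 ,  0.034 ]), array([-2.68e-02, -3.00e-04,  3.30e-01]), np.float64(0.0005))
```

View pics/w1.png

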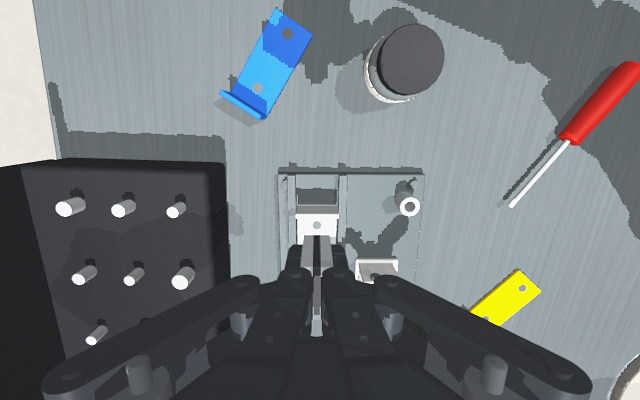

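The wrist view shows the bare-steel flange at (317,210) inside the channel, with its outer face at y of about -0.097. The fingertips are in line with it. Next I descend and push.

drive_tool(commands=[[[-0.01, 0, 0.1], 0, 1], [[-0.02, 0, 0.2], 0, 1], [[-0.026, 0, 0.28], 0, 1], [[-0.026, 0, 0.33], 0, 1], [[-0.026, 0, 0.33], 0, 1], [[-0.046, 0, 0.33], 0, 1], [[-0.056, 0, 0.33], 0, 1], [[-0.066, 0, 0.33], 0, 1], [[-0.076, 0, 0.33], 0, 1], [[-0.084, 0, 0.33], 0, 1], [[-0.09, 0, 0.33], 0, 1], [[-0.09, 0, 0.33], 0, 1]])

```text
time: 3.65
tool_pos: [0.618, -0.2647, 0.0336]
tcp_rot: [0.0, 0.735, -0.678, -0.0]
wrist_force: [-0.0, -0.8, -0.1]
finger_gap: 0.0002
finger_force: 0.0
```

Run:
```python
from mv import *
infix(); print(arm.sense()["torque"])
```

```text
t 3.65 fix [0.07, -0.0896, 0.0336] F [-0.  -0.8 -0.1]
[-0.03371429  0.03493433 -0.00025317]
```

drive_tool(commands=[[[-0.004, 0, 0], 0, 1], [[-0.008, 0, 0], 0, 1], [[-0.01, 0, 0], 0, 1], [[-0.01, 0, 0], 0, 1]])

```text
time: 4.15
tool_pos: [0.6176, -0.2599, 0.0337]
tcp_rot: [0.0, 0.735, -0.678, -0.0]
wrist_force: [0.3, 0.1, 0.6]
finger_gap: 0.0
finger_force: 0.0
```

drive_tool(commands=[[[-0.003, 0, 0], 0, 1], [[-0.003, 0, 0], 0, 1]])

```text
time: 4.4
tool_pos: [0.6175, -0.2584, 0.0337]
tcp_rot: [-0.0, 0.735, -0.678, -0.0]
wrist_force: [0.1, -0.1, -0.3]
finger_gap: -0.0002
finger_force: 0.0
```

drive_tool(commands=[[[-0.003, 0, 0], 0, 1], [[-0.003, 0, 0], 0, 1]])

```text
time: 4.65
tool_pos: [0.6174, -0.2569, 0.0337]
tcp_rot: [-0.0, 0.735, -0.678, -0.0]
wrist_force: [0.4, -0.1, -0.3]
finger_gap: 0.0004
finger_force: 0.0
```

Run:
```python
from mv import *
infix()
for nm in("wrist","side"):
    p,W=cloud(nm); cv2.imwrite(f"pics/{nm}2.png",p[...,::-1])
    P=W.reshape(-1,3);c,n=np.cos(.08),np.sin(.08);d=P[:,:2]-G[:2]
    L=np.c_[d@[c,n],d@[-n,c],P[:,2]]
    for lo,hi in((-.13,-.04),(.0,.036)):
        m=(abs(L[:,0]-.07)<.024)&(L[:,2]>(.047 if lo<-.1 else .0185))&(L[:,2]<(.0585 if lo<-.1 else .026))&(L[:,1]>lo)&(L[:,1]<hi)
        print(nm,m.sum(),np.percentile(L[m],[3,50,97],0).round(4).tolist() if m.any() else "")
p=cv2.imread("pics/wrist2.png");cv2.imwrite("pics/w2c.png",cv2.resize(p[150:340,210:430],None,fx=3,fy=3))
```

```text
t 4.65 fix [0.0701, -0.0817, 0.0337] F [ 0.4 -0.1 -0.3]
wrist 1230 [[0.0474, -0.0973, 0.0481], [0.0699, -0.0959, 0.0561], [0.0926, -0.092, 0.0576]]
wrist 136 [[0.067, 0.0002, 0.0199], [0.0708, 0.0059, 0.0209], [0.0738, 0.0114, 0.0219]]
side 25 [[0.0485, -0.0968, 0.0478], [0.065, -0.0884, 0.0518], [0.0906, -0.0849, 0.0566]]
side 3 [[0.0568, 0.0018, 0.0219], [0.0639, 0.0028, 0.0226], [0.0679, 0.0034, 0.0226]]
```

View pics/w2c.png

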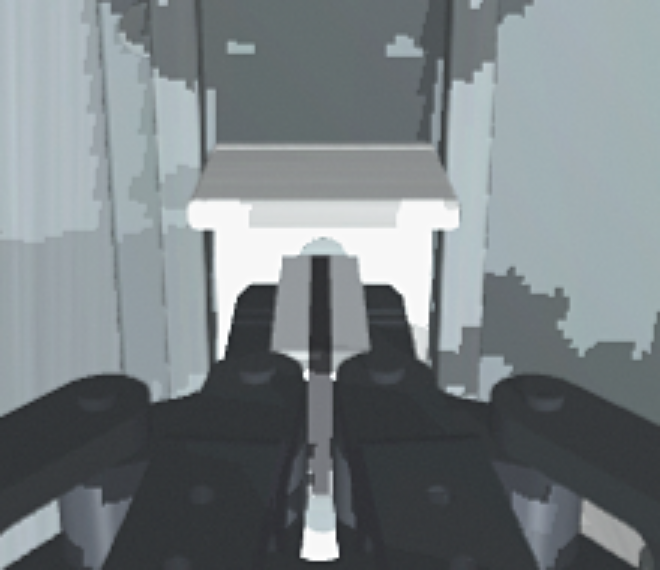

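Run:
```python
from mv import *
infix()
p,W=cloud("wrist"); np.savez("w3",p=p,W=W)
c,n=np.cos(.08),np.sin(.08)
def f(P): 
    d=P[...,:2]-G[:2]; return np.stack([d@[c,n],d@[-n,c],P[...,2]],-1).round(4)
L=f(W)
for v in range(190,330,6): print(v,L[v,305].tolist(),L[v,317].tolist(),L[v,330].tolist(),p[v,305].tolist())
print(f(np.array(viewer.get_calibration("wrist")["origin"])))
```

```text
t 4.75 fix [0.0701, -0.0819, 0.0337] F [-0.5  0.7 -0.2]
190 [0.0782, -0.1019, 0.0153] [0.0701, -0.102, 0.0158] [0.0613, -0.102, 0.0156] [98, 107, 109]
196 [0.0783, -0.0976, 0.0151] [0.0701, -0.0973, 0.0138] [0.0612, -0.0974, 0.0142] [97, 107, 108]
202 [0.0778, -0.0971, 0.0278] [0.0701, -0.097, 0.0275] [0.0618, -0.0971, 0.028] [137, 140, 141]
208 [0.0774, -0.0967, 0.0395] [0.0701, -0.0974, 0.0416] [0.0623, -0.0968, 0.0398] [143, 145, 145]
214 [0.0768, -0.0976, 0.0534] [0.0701, -0.0972, 0.0522] [0.0628, -0.097, 0.0517] [143, 148, 147]
220 [0.0767, -0.0952, 0.0566] [0.0702, -0.0953, 0.0569] [0.063, -0.0951, 0.0564] [217, 220, 220]
226 [0.0767, -0.092, 0.0574] [0.0701, -0.0914, 0.0558] [0.063, -0.0916, 0.0565] [245, 246, 246]
232 [0.0783, -0.0733, 0.02] [0.0701, -0.0735, 0.0204] [0.0612, -0.0737, 0.021] [247, 247, 247]
238 [0.0761, -0.0924, 0.0749] [0.0702, -0.092, 0.0741] [0.0612, -0.0696, 0.0217] [147, 152, 155]
244 [0.0758, -0.0923, 0.0818] [0.0702, -0.092, 0.0811] [0.0641, -0.0923, 0.0818] [148, 154, 157]
250 [0.0755, -0.0925, 0.0886] [0.0702, -0.0925, 0.0885] [0.0643, -0.0919, 0.087
[... 568 characters left out ...]
0932, 0.1187] [53, 56, 60]
292 [0.0742, -0.0932, 0.1223] [0.0702, -0.0806, 0.103] [0.0659, -0.0934, 0.1225] [51, 55, 56]
298 [0.0741, -0.0933, 0.1258] [0.0702, -0.0775, 0.1025] [0.0664, -0.0985, 0.1334] [51, 53, 58]
304 [0.074, -0.0933, 0.129] [0.0702, -0.0749, 0.103] [0.0664, -0.096, 0.1328] [47, 48, 51]
310 [0.074, -0.0908, 0.1285] [0.0702, -0.0727, 0.1039] [0.0664, -0.0942, 0.1332] [50, 52, 56]
316 [0.074, -0.0893, 0.1295] [0.07, -0.0068, 0.0213] [0.0664, -0.0924, 0.1335] [51, 52, 56]
322 [0.074, -0.087, 0.1294] [0.07, -0.0021, 0.022] [0.0663, -0.0901, 0.1333] [60, 64, 69]
328 [0.0741, -0.0847, 0.1293] [0.07, 0.0039, 0.0211] [0.0663, -0.0879, 0.1332] [50, 51, 54]
[ 0.0704 -0.1496  0.2085]
```

Run:
```python
import cv2
p=cv2.imread("pics/side2.png");cv2.imwrite("pics/s2c.png",cv2.resize(p[60:240,220:400],None,fx=3.3,fy=3.3,interpolation=2))
```

```text
(no output)
```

View pics/s2c.png

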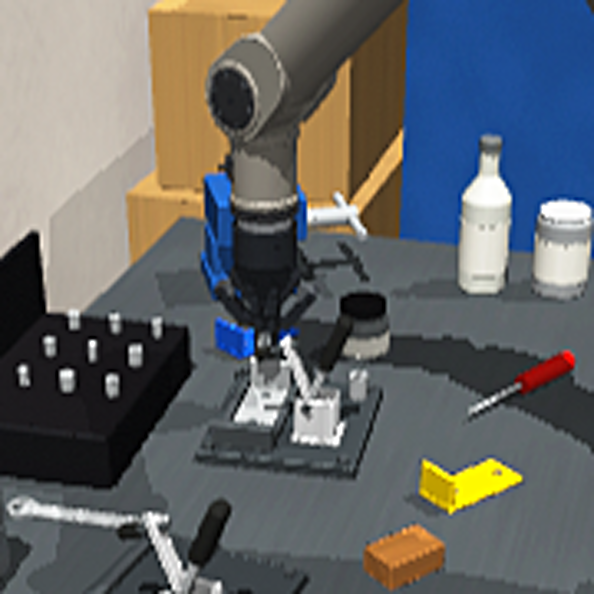

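The wrist depth shows the real fingertips at z of about 0.070, roughly 36 mm above the reported TCP. They passed over the flange, whose top is at 0.057, and nothing was moved. I'll back off, go 34 mm lower and push.

drive_tool(commands=[[[0.04, 0, 0], 0, 1], [[0.086, 0, 0], 0, 1], [[0.086, 0, 0], 0, 1], [[0.086, 0, 0.04], 0, 1], [[0.086, 0, 0.066], 0, 1], [[0.086, 0, 0.066], 0, 1], [[0.06, 0, 0.066], 0, 1], [[0.05, 0, 0.066], 0, 1], [[0.04, 0, 0.066], 0, 1], [[0.03, 0, 0.066], 0, 1], [[0.02, 0, 0.066], 0, 1], [[0.02, 0, 0.066], 0, 1]])

```text
time: 6.3
tool_pos: [0.6184, -0.2665, 0.001]
tcp_rot: [-0.0, 0.735, -0.678, 0.0]
wrist_force: [0.7, 0.0, 0.3]
finger_gap: 0.0001
finger_force: 0.3
```

```bash
cat > br.py <<'E'
from mv import *
infix()
p,W=cloud("wrist"); c,n=np.cos(.08),np.sin(.08)
d=W[...,:2]-G[:2]; L=np.stack([d@[c,n],d@[-n,c],W[...,2]],-1)
m=(abs(L[...,0]-.07)<.024)&(abs(L[...,2]-.054)<.006)&(L[...,1]>-.13)&(L[...,1]<-.05)
print(m.sum(),np.percentile(L[m],[3,50,97],0).round(4).tolist())
l,r=m&(L[...,0]<.055),m&(L[...,0]>.085); print("y at sides",np.median(L[l][:,1]),np.median(L[r][:,1]))
cv2.imwrite("pics/wx%d.png"%(arm.sense()["time"]*100),p[...,::-1])
E
python3 br.py
```

```text
t 6.3 fix [0.0703, -0.0915, 0.001] F [0.7 0.  0.3]
673 [[0.0577, -0.1021, 0.0484], [0.0708, -0.0983, 0.0541], [0.0834, -0.0971, 0.0596]]
y at sides nan nan
  return _methods._mean(a, axis=axis, dtype=dtype,
  ret = ret.dtype.type(ret / rcount)
```

drive_tool(commands=[[[-0.005, 0, 0], 0, 1], [[-0.01, 0, 0], 0, 1], [[-0.01, 0, 0], 0, 1]])

```text
time: 6.72
tool_pos: [0.6177, -0.2619, 0.0008]
tcp_rot: [-0.0, 0.735, -0.678, -0.0]
wrist_force: [-0.0, -1.3, 1.6]
finger_gap: -0.0003
finger_force: 0.9
```

drive_tool(commands=[[[-0.003, 0, 0], 0, 1], [[-0.006, 0, 0], 0, 1], [[-0.006, 0, 0], 0, 1]])

```text
time: 7.1
tool_pos: [0.6176, -0.2589, 0.0008]
tcp_rot: [-0.0, 0.735, -0.678, 0.0]
wrist_force: [0.7, -1.3, 1.9]
finger_gap: 0.0
finger_force: 1.1
```

drive_tool(commands=[[[-0.003, 0, 0], 0, 1], [[-0.003, 0, 0], 0, 1]])

```text
time: 7.35
tool_pos: [0.6175, -0.2575, 0.0008]
tcp_rot: [-0.0, 0.735, -0.678, 0.0]
wrist_force: [-0.3, -2.2, 2.1]
finger_gap: 0.0
finger_force: 1.2
```

drive_tool(commands=[[[-0.003, 0, 0], 0, 1], [[-0.003, 0, 0], 0, 1]])

```text
time: 7.6
tool_pos: [0.6174, -0.257, 0.0008]
tcp_rot: [0.0, 0.734, -0.679, 0.001]
wrist_force: [0.3, -4.5, -1.1]
finger_gap: 0.0
finger_force: 2.5
```

drive_tool(commands=[[[-0.003, 0, 0], 0, 1], [[-0.003, 0, 0], 0, 1]])

```text
time: 7.85
tool_pos: [0.6173, -0.257, 0.0011]
tcp_rot: [0.001, 0.734, -0.679, 0.001]
wrist_force: [1.6, -8.4, -1.0]
finger_gap: -0.0
finger_force: 3.9
```

Run:
```python
from mv import *
infix(); print(arm.sense()["finger_force"])
```

```text
t 7.85 fix [0.07, -0.0818, 0.0011] F [ 1.6 -8.4 -1. ]
3.852400593459606
```

The TCP stopped at y = -0.082 with the force rising to 8 N, which matches the expected home position. I'll retreat, rise and verify.

drive_tool(commands=[[[0.02, 0, 0], 0, 1], [[0.08, 0, 0], 0, 1], [[0.08, 0, -0.1], 0, 1], [[0.08, 0, -0.2], 0, 1], [[0.08, 0, -0.3], 0, 1], [[0.08, 0, -0.35], 0, 1], [[0.08, 0, -0.35], 0, 1]])

```text
time: 8.72
tool_pos: [0.6216, -0.294, 0.1778]
tcp_rot: [-0.001, 0.735, -0.678, 0.001]
wrist_force: [-0.2, -0.2, 0.2]
finger_gap: 0.0001
finger_force: 0.0
```

```bash
python3 br.py
python3 - <<'E'
from mv import *
p,W=cloud("top"); c,n=np.cos(.08),np.sin(.08)
d=W[...,:2]-G[:2]; L=np.stack([d@[c,n],d@[-n,c],W[...,2]],-1).reshape(-1,3)
p,W=cloud("side"); d=W[...,:2]-G[:2]; L2=np.stack([d@[c,n],d@[-n,c],W[...,2]],-1).reshape(-1,3)
for A in(L,L2):
  for lo,hi in((.05,.09),(.09,.13),(.13,.145),(.145,.175)):
    m=(abs(A[:,1])<.02)&(abs(A[:,0])<.08)&(A[:,2]>lo)&(A[:,2]<hi)
    for s,k in(("lever",A[:,0]<0),("arm",A[:,0]>0)):
        t=A[m&k]
        if len(t): print(lo,s,len(t),np.percentile(t[:,:2],[5,50,95],0).round(3).tolist())
print(rel(.012,0,.16))
E
```

```text
t 8.725 fix [0.0713, -0.1191, 0.1778] F [-0.2 -0.2  0.2]
305 [[0.0474, -0.0694, 0.0493], [0.069, -0.0676, 0.0544], [0.0917, -0.0638, 0.0561]]
y at sides -0.06752785773664581 -0.06744638693921122
0.05 lever 50 [[-0.03, -0.009], [-0.011, 0.015], [-0.002, 0.019]]
0.05 arm 62 [[0.0, -0.018], [0.005, 0.002], [0.014, 0.019]]
0.09 lever 21 [[-0.027, -0.006], [-0.015, 0.008], [-0.008, 0.012]]
0.09 arm 102 [[0.009, -0.007], [0.037, 0.002], [0.062, 0.007]]
0.13 lever 16 [[-0.033, -0.003], [-0.022, 0.006], [-0.018, 0.012]]
0.13 arm 41 [[0.013, -0.007], [0.026, 0.0], [0.036, 0.006]]
0.145 lever 74 [[-0.047, -0.009], [-0.038, 0.001], [-0.026, 0.011]]
0.05 lever 60 [[-0.032, -0.014], [-0.014, 0.006], [-0.003, 0.02]]
0.05 arm 29 [[0.001, -0.004], [0.007, 0.01], [0.013, 0.019]]
0.09 lever 38 [[-0.032, 0.004], [-0.022, 0.012], [-0.013, 0.017]]
0.09 arm 71 [[0.01, 0.0], [0.023, 0.008], [0.058, 0.014]]
0.13 lever 20 [[-0.041, 0.008], [-0.033, 0.011], [-0.023, 0.018]]
0.13 arm 10 [[0.014, -0.001], [0.025, 0.007], [0.029, 0.015]]
0.145 lever 32 [[-0.049, -0.001], [-0.04, 0.012], [-0.031, 0.016]]
(array([ 0.553, -0.18 ,  0.16 ]), array([-0.2364,  0.1143,  0.0283]), 0)
```

The bracket moved about 27 mm and is square against the stop. Now I'll place the fingertips in the V above the arm, beside the grip.

drive_tool(commands=[[[-0.1, 0.05, 0], 0, 1], [[-0.2, 0.1, 0], 0, 1], [[-0.24, 0.12, 0], 0, 1], [[-0.24, 0.12, 0], 0, 1], [[-0.24, 0.12, 0.06], 0, 1], [[-0.24, 0.12, 0.12], 0, 1], [[-0.24, 0.12, 0.12], 0, 1]])

```text
time: 9.75
tool_pos: [0.549, -0.1801, 0.1129]
tcp_rot: [0.002, 0.734, -0.679, -0.002]
wrist_force: [0.1, -0.6, 0.4]
finger_gap: 0.0
finger_force: 0.0
```

Run:
```python
from mv import *
infix()
p,W=cloud("side"); np.savez("s4",p=p,W=W)
cv2.imwrite("pics/s4.png",cv2.resize(p[140:215,270:345,::-1],None,fx=8,fy=8,interpolation=2))
```

```text
t 9.75 fix [0.0081, 0.0002, 0.1129] F [ 0.1 -0.6  0.4]
```

View pics/s4.png

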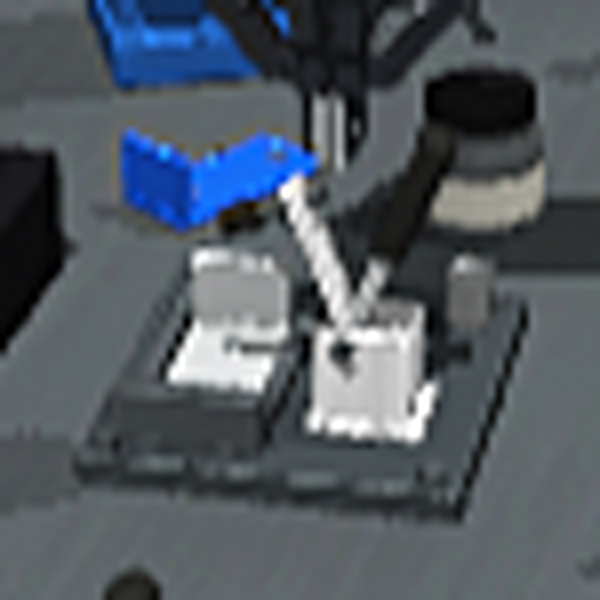

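The tips are inside the V at (330,165), between the arm end (290,185) and the grip (435,150). The bracket sits at the stop. Now I'll push the lever along its arc.

drive_tool(commands=[[[0, 0.03, -0.004], 0, 1], [[0, 0.054, -0.004], 0, 1], [[0, 0.072, 0.002], 0, 1], [[0, 0.088, 0.008], 0, 1], [[0, 0.104, 0.018], 0, 1], [[0, 0.12, 0.03], 0, 1], [[0, 0.134, 0.043], 0, 1], [[0, 0.146, 0.056], 0, 1], [[0, 0.156, 0.068], 0, 1], [[0, 0.164, 0.08], 0, 1], [[0, 0.17, 0.092], 0, 1], [[0, 0.176, 0.104], 0, 1]])

```text
time: 11.3
tool_pos: [0.4631, -0.1865, 0.0632]
tcp_rot: [0.0, 0.735, -0.678, -0.0]
wrist_force: [0.2, 0.1, -0.3]
finger_gap: 0.0003
finger_force: 0.0
```

Run:
```python
from mv import *
infix()
p,W=cloud("side")
cv2.imwrite("pics/s5.png",cv2.resize(p[140:215,270:345,::-1],None,fx=8,fy=8,interpolation=2))
```

```text
t 11.3 fix [-0.0781, 0.0007, 0.0632] F [ 0.2  0.1 -0.3]
```

View pics/s5.png

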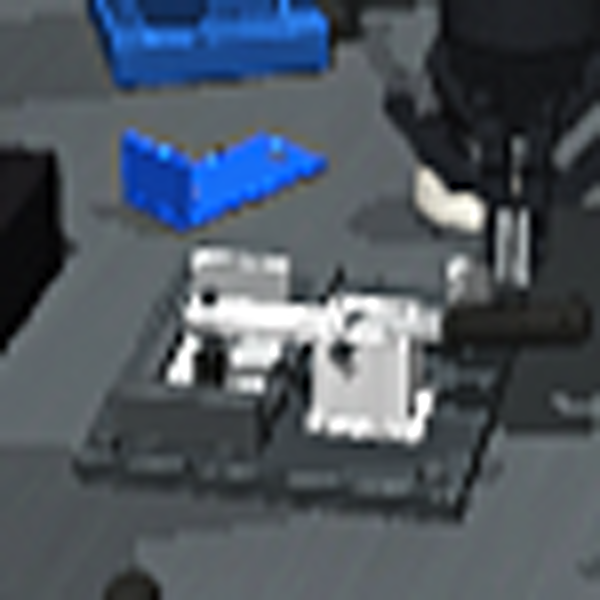

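The clamp has snapped shut: the lever is level with its grip at (515,315), the hold-down foot is on the bracket at (210,350), and the tips are clear above it. I'll rise, check and hand in.

drive_tool(commands=[[[0, 0, -0.08], 0, 1], [[0, 0, -0.16], 0, 1], [[0, 0, -0.24], 0, 1], [[0, 0, -0.24], 0, 1], [[0, 0, -0.24], 0, 1]])

```text
time: 11.98
tool_pos: [0.4629, -0.1864, 0.1833]
tcp_rot: [0.0, 0.735, -0.678, -0.0]
wrist_force: [0.0, -0.6, -0.1]
finger_gap: 0.0002
finger_force: 0.0
```

Run:
```python
from mv import *
infix()
p,W=cloud("side"); c,n=np.cos(.08),np.sin(.08)
d=W[...,:2]-G[:2]; L=np.stack([d@[c,n],d@[-n,c],W[...,2]],-1).reshape(-1,3)
m=(abs(L[:,1])<.015)&(L[:,0]<-.05)&(L[:,0]>-.13)&(L[:,2]>.06)&(L[:,2]<.11)
print("lever slope",np.polyfit(-L[m,0],L[m,2],1),m.sum(),L[m,0].min())
m=(abs(L[:,0]-.07)<.024)&(abs(L[:,2]-.052)<.007)&(L[:,1]>-.13)&(L[:,1]<-.04)
print("flange y",np.median(L[m,1]),m.sum())
```

```text
t 11.975 fix [-0.0782, 0.0009, 0.1833] F [ 0.  -0.6 -0.1]
lever slope [0.09631677 0.06719851] 83 -0.11481025074533593
flange y -0.06338782180552793 36
```

```bash
python3 -c "
from workcell import order
print(order.hand_in())"
```

```text
the job is handed in; nothing more can be done
None
```

The bracket is against fixture_a's end stop, its clamp lever is snapped shut, the empty fixture and the other objects were left alone, and the job is handed in (no verdict was returned).

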